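# Pack the door wedges head to tail and swing the keeper across

### The arm

A 6-joint arm with a two-finger parallel gripper is mounted at the origin on the work surface. World frame = base frame: x ahead of the robot, y to its left, z up, the work surface at z = 0. Lengths are in mm, angles in rad, forces in N, time in s.
With the tool pointing down it reaches from about 250 to 775 mm from the base axis. Payload 4 kg.
Tool frame: the origin (TCP) lies midway between the tips of the shut fingers; the grasp point (between the pads) lies manip.grip_point_offset behind it (manip.grip_point_offset is the distance from the TCP to the grasp point, in mm); z points along the fingers, y is the direction in which the jaws open and shut (so a half turn about z gives the same grasp; the last joint's range is limited). The gripper opens to 94 mm and grips with 3 to 60 N. Pads are 16 mm wide; open, the fingers measure 119 mm over their backs; the gripper's body (75 mm by 177 mm) begins 78 mm behind the grasp point.
Start: joints at [-0.103, 0.087, 1.371, -0, 1.684, -0.103], TCP at [550.018, -0.007, 205.506] pointing down, gripper open.
Joint ranges: [-3.1, 3.1], [-0.76, 2.03], [0.27, 2.55], [-1.08, 4.22], [0.17, 2.65], [-2.57, 2.57]. Speed limits (rad/s): [2.79, 2.79, 3.14, 3.14, 3.14, 3.14].

### API

Orientations are given as a unit quaternion [w, x, y, z].
In Python, from bench import manip gives the robot as it stands.
- The arm moves only by the shell command python3 -m creep 'ROWS' [OPENING]. ROWS is JSON, a list of rows, each an object of numbers: "x", "y", "z": the shift along the tool's x, y, z each as a share of 50 cm, from -1 to 1; "roll": the turn about the tool's z as a share of 120 degrees, from -1 to 1. A call has 1 to 12 rows; each row is the pose to reach, as a shift and turn from the pose commanded when the call began, along the tool's axes at that moment; what a row does not reach only later rows make up. A row lasts 1/12 s, in which the tool goes at most 41.7 mm and 7.16 degrees, less where a joint would pass 70% of its speed; a pose out of reach is approached as far as the arm can. A call with a number of a shift or a turn outside -1 to 1 is refused whole. A call with a gripper value outside its range is refused whole. OPENING is the closure, from 0 (fully open) to 1 (shut), set as the call begins (- or left out, the last holds). The fingers move at their own pace and stop on an object; the grip force is fixed at half the most. Time passes only in rows, so rows that repeat a pose let the fingers close. It gives the time, the measured TCP pose, the force and the opening at its end, in the units of the state.
- manip.get_obs(): the state, without advancing time (a new reading comes with each control period).
- manip.get_image(name): name is "scene" or "side" or "wrist"; returns a dict with "pixels" (384x512x3 uint8, red, green, blue), "intrinsics" (3x3 intrinsics, pixels), "rvec" (rotation vector, rad) and "tvec" (3), from world to camera coordinates, as OpenCV has them; the wrist camera has in their place "T_tool_cam" (4x4, takes a point from camera to tool coordinates, whose origin is the TCP and whose axes are the flange's). Camera axes: x right, y down, z forward; pixel columns grow to the right and rows downward; lengths in mm; the calibration is good to about 2 mm. A picture is of the moment at which its call begins: read the wrist's pose just before it. There is no depth.
- manip.hand_in(): hands the job in, once; it reports no verdict.
The state is a dict: "clock": time; "qpos": joint angles; "dq": joint speeds; "joint_efforts": joint torques, N m; "ee_pos": TCP position; "tcp_rot": TCP orientation; "contact_force": force on the tool from outside, world axes, zero at the start; "torque": the same for the moment, N m; "width": finger opening in mm.
Only numpy, scipy, OpenCV 4.12 (cv2) and the standard library are available. Lean on these libraries where they do the work, as an engineer would, in place of code of your own. Each camera call takes 0.05 s, during which the arm holds its last target. There are 200 camera calls.

### The job

Finish filling the blue tray with the door wedges: lay the three loose ones flat on its floor beside the one already there, alternately head to tail so that all four fit side by side, grips up. Then swing the tray's yellow keeper arm over the tray until it points straight down the middle, along the wedges, and leave it there. Do not disturb the cup or the flask.

Things in the scene. Friction and masses are not known exactly. Their poses are not given: they have to be found in the camera images.
- tray: blue open tray fixed to the table. Origin: centre of its underside; x along the packed wedges towards the keeper's post, y across, z up. Inside 135 (x) by 113 (y) mm; floor 5 thick; walls 6 thick, tops 22 above the table. Packed wedges' points: y=-40.5 and 13.5 (wedge x along tray x), y=-13.5 and 40.5 (half a turn round), all x=0, z=23; 5 mm to spare each way in all
- keeper (a joint): angle (rad) of the yellow keeper arm, 18 mm wide, turning level on its post: 0 = along tray -x, straight down the tray's middle; growing, it swings out over the -y side (1.57 = along tray -y). Range -0.5 to 2.7, no stop at 0; light friction (0.06 N m), stays where left. Arm 72 to 80 mm above the table; packed wedges' grips reach 65 mm
- keeper_pin (a point): middle of the black upright pin at the keeper arm's free end, by which it is moved: 14 mm diameter, 36 mm tall, 80 to 116 mm above the table (this point at 98), 100 mm from the hinge axis. Its x points to the hinge axis
- keeper_hinge (a point): upright hinge axis of the keeper arm, at the top of its 18 mm post (72 mm high) outside the tray's end, at tray x=85, y=0 mm; axes as the tray's
- wedge0_mid (a point): wooden door wedge already in the tray, sole on its -y wall, thick end to tray +x. All four are alike, lying on a side, 36 mm high; point: mid-length, half-way up. From above a right-angled wedge 130 mm long: thick end (40 mm) at x=+65, thin end (14) at x=-65; straight side (black rubber sole) at y=-13.5; sloping side from y=26.5 (thick end) to 0.5 (thin). Lower edges bevelled 4 mm
- wedge1_mid (a point): loose door wedge, the same as wedge0 (point and axes likewise; underside 18 mm below the point). All wedges weigh about 140 g and carry on top a red grip block, 26 mm along x, 12 mm across y, 24 mm tall (from 18 to 42 mm above the point), centred at x=30, y=0
- wedge2_mid (a point): loose door wedge, the same as wedge1
- wedge3_mid (a point): loose door wedge, the same as wedge1
- cup: white cup without a handle, bystander, 72 mm across, 85 mm high; origin at the centre of its underside
- flask_mid (a point): green steel drinking flask, bystander, upright, 72 mm across, 186 mm high; point half-way up its axis
Mind the look-alikes: they are no part of the job. Leave any orange or turquoise look-alike of the part that bears wedge2_mid alone.

How it is judged (in metres and radians):
On the way:
1. all four wedges lie packed in the tray while the keeper arm is still swung out of the way (z of each of wedge0_mid, wedge1_mid, wedge2_mid, wedge3_mid in the frame of tray below 0.027 m and x of wedge0_mid in the frame of tray between -0.006 and 0.006 m and y of wedge0_mid in the frame of tray between -0.047 and 0.047 m and angle between each of wedge0_mid, wedge1_mid, wedge2_mid, wedge3_mid's own z axis and vertical below 0.06 rad and angle between the x axis of each of wedge0_mid, wedge1_mid, wedge2_mid, wedge3_mid and the x axis of tray, either way round below 0.08 rad and x of wedge1_mid in the frame of tray between -0.006 and 0.006 m and y of wedge1_mid in the frame of tray between -0.047 and 0.047 m and x of wedge2_mid in the frame of tray between -0.006 and 0.006 m and y of wedge2_mid in the frame of tray between -0.047 and 0.047 m and x of wedge3_mid in the frame of tray between -0.006 and 0.006 m and y of wedge3_mid in the frame of tray between -0.047 and 0.047 m and value of joint keeper above 0.6 rad), for 0.2 s.
At the end, for the whole second after the job is handed in: all four wedges lie flat on the tray's floor (within about 4 mm of fully down, under 0.06 rad of tilt), along the tray and inside its walls, at rest; the keeper arm points down the tray's middle within 0.14 rad (8 degrees) (z of each of wedge0_mid, wedge1_mid, wedge2_mid, wedge3_mid in the frame of tray below 0.027 m and x of wedge0_mid in the frame of tray between -0.006 and 0.006 m and y of wedge0_mid in the frame of tray between -0.047 and 0.047 m and angle between each of wedge0_mid, wedge1_mid, wedge2_mid, wedge3_mid's own z axis and vertical below 0.06 rad and angle between the x axis of each of wedge0_mid, wedge1_mid, wedge2_mid, wedge3_mid and the x axis of tray, either way round below 0.08 rad and x of wedge1_mid in the frame of tray between -0.006 and 0.006 m and y of wedge1_mid in the frame of tray between -0.047 and 0.047 m and x of wedge2_mid in the frame of tray between -0.006 and 0.006 m and y of wedge2_mid in the frame of tray between -0.047 and 0.047 m and x of wedge3_mid in the frame of tray between -0.006 and 0.006 m and y of wedge3_mid in the frame of tray between -0.047 and 0.047 m and linear speed of each of wedge0, wedge1, wedge2, wedge3 below 0.02 m/s and value of joint keeper between -0.14 and 0.14 rad); the robot touches nothing.
It fails at once if the cup is moved more than 20 mm (distance of cup from where it was at the start of the episode above 0.02 m).
It fails at once if the flask is moved more than 20 mm or tipped over (distance of flask_mid from where it was at the start of the episode above 0.02 m).
It also fails if it takes over 72 s, if anything falls off the work surface, if the arm or the gripper's body presses on something with over 40 N, if the wrist force passes 120 N, or if a joint passes its speed limit or range.

## Working session

There is one attempt and no reset: what is moved stays moved. The work goes in short steps, Python scripts to look and compute and a shell command to move; the robot and the scene stay as the last step left them, time stands still between calls to the robot, and variables do not carry over. Pictures are saved under pics/ and viewed, about 8 in all and at most 12, crops included, and the job is handed in when it is done.

```bash
ls; mkdir -p pics; python3 - <<'E'
from bench import manip
import cv2,numpy as np,pickle
o=manip.get_obs();print(o, manip.grip_point_offset)
d={}
for n in("scene","side","wrist"):
    im=manip.get_image(n);d[n]=im
    print(n,{k:np.round(v,3).tolist() for k,v in im.items() if k!="pixels"})
    cv2.imwrite(f"pics/{n}0.png",im["pixels"][...,::-1])
pickle.dump((o,d),open("p0.pkl","wb"))
a=np.hstack([cv2.resize(d[n]["pixels"],None,fx=.78,fy=.78) for n in("scene","side")])
cv2.imwrite("pics/s0big.png",cv2.resize(d["scene"]["pixels"],(800,600),interpolation=cv2.INTER_CUBIC)[...,::-1])
cv2.imwrite("pics/d0big.png",cv2.resize(d["side"]["pixels"],(800,600),interpolation=cv2.INTER_CUBIC)[...,::-1])
E
```

```text
pics
{'clock': 0.0, 'qpos': array([-1.03082949e-01,  8.79479788e-02,  1.37221203e+00, -2.96516858e-05,
        1.68357370e+00, -1.03107060e-01]), 'dq': array([-0.00023262, -0.00018586, -0.00029796, -0.00010472, -0.00162484,
       -0.00191291]), 'joint_efforts': array([ 1.28542815e-03, -3.40182602e+01, -3.02423716e+01,  7.18220207e-02,
        3.29729996e-02, -1.13141955e-04]), 'ee_pos': array([5.49471463e+02, 4.90498346e-02, 2.04329416e+02]), 'tcp_rot': array([-8.21571794e-04,  7.07099020e-01,  7.07113732e-01, -6.86492205e-04]), 'contact_force': array([ 0.11124118,  0.27228412, -0.15458504]), 'torque': array([-0.07475495, -0.01222131, -0.01842444]), 'width': 94.05766287394866} 18.8
scene {'intrinsics': [[397.301, 0.0, 254.569], [0.0, 397.301, 186.933], [0.0, 0.0, 1.0]], 'rvec': [1.848, 1.82, -0.655], 'tvec': [85.436, -325.618, 1635.728]}
side {'intrinsics': [[381.314, 0.0, 256.958], [0.0, 381.314, 182.768], [0.0, 0.0, 1.0]], 'rvec': [2.055, -0.302, 0.196], 'tvec': [-480.285, 91.838, 1098.98]}
wrist {'intrinsics': [[276.893, 0.0, 260.675], [0.0, 276.893, 189.449], [0.0, 0.0, 1.0]], 'T_tool_cam': [[-0.0, -0.971, -0.239, 69.784], [1.0, -0.001, 0.001, 1.364], [-0.001, -0.239, 0.971, -178.825], [0.0, 0.0, 0.0, 1.0]]}
```

View pics/s0big.png

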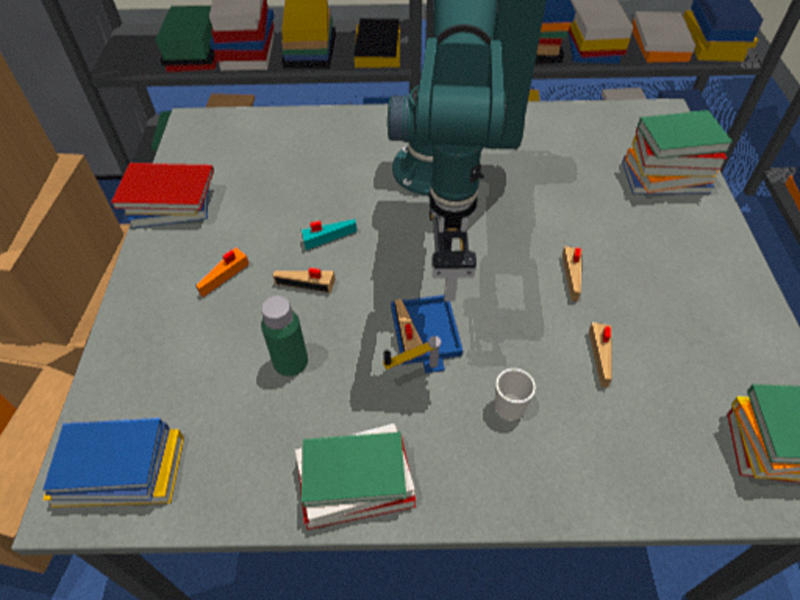

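View pics/d0big.png

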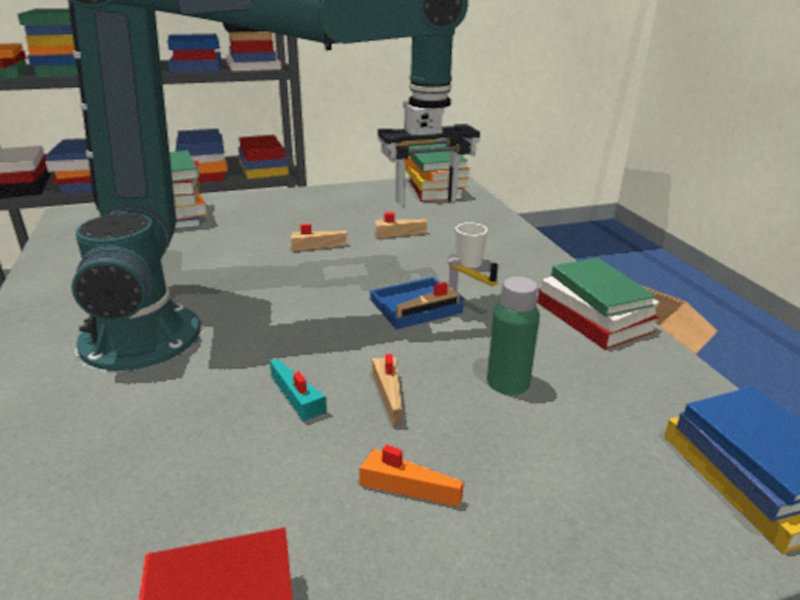

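```bash
cat > h.py <<'E'
import numpy as np,cv2
from scipy.spatial.transform import Rotation as R
from bench import manip
def cam(im,obs=None):
    K=np.array(im["intrinsics"])
    if "rvec" in im:
        Rm=cv2.Rodrigues(np.array(im["rvec"],float))[0];return K,Rm,np.array(im["tvec"],float).ravel()
    q=obs["tcp_rot"];T=np.eye(4);T[:3,:3]=R.from_quat(np.r_[q[1:],q[0]]).as_matrix();T[:3,3]=obs["ee_pos"]
    M=np.linalg.inv(T@np.array(im["T_tool_cam"]));return K,M[:3,:3],M[:3,3]
def proj(c,P):
    q=(c[1]@np.atleast_2d(P).T).T+c[2];q=q@c[0].T;return q[:,:2]/q[:,2:]
def ray(c,uv):
    d=c[1].T@np.linalg.inv(c[0])@np.r_[uv,1.];return -c[1].T@c[2],d/np.linalg.norm(d)
def atz(c,uv,z):
    o,d=ray(c,uv);return o+d*(z-o[2])/d[2]
def tri(obs):
    A=np.zeros((3,3));b=np.zeros(3);rs=[ray(c,u) for c,u in obs]
    for o,d in rs:
        M=np.eye(3)-np.outer(d,d);A+=M;b+=M@o
    p=np.linalg.solve(A,b);return p,[round(float(np.linalg.norm(np.cross(p-o,d))),1) for o,d in rs]
E
python3 - <<'E'
import pickle
from h import *
o,d=pickle.load(open("p0.pkl","rb"))
for n in d:
    p=d[n]["pixels"].astype(int);m=((p[...,0]>150)&(p[...,1]<60)&(p[...,2]<60)).astype(np.uint8)
    k,l,s,c=cv2.connectedComponentsWithStats(m)
    print(n,[(s[i,4],c[i].round(1).tolist()) for i in range(1,k) if s[i,4]>8])
cs=cam(d["scene"]);cd=cam(d["side"])
f=.64
for nm,u,z in [("cup",(513,410),0),("flaskbase",(290,370),0),("hinge",(435,345),76),("pin",(390,357),90)]:
    print(nm,atz(cs,np.array(u)*f,z).round())
E
python3 -c "
import cv2;a=cv2.imread('pics/wrist0.png');cv2.imwrite('pics/w0b.png',cv2.resize(a,(800,600),interpolation=cv2.INTER_CUBIC))"
```

```text
scene [(np.int32(18), [460.2, 99.4]), (np.int32(1313), [103.6, 117.2]), (np.int32(13), [201.5, 142.9]), (np.int32(16), [369.1, 161.2]), (np.int32(15), [145.9, 162.7]), (np.int32(16), [200.8, 172.9]), (np.int32(15), [261.0, 209.9]), (np.int32(25), [388.6, 212.1]), (np.int32(9), [262.6, 319.1])]
side [(np.int32(11), [385.5, 210.5]), (np.int32(26), [248.5, 230.0]), (np.int32(30), [191.1, 241.7]), (np.int32(49), [250.5, 288.4]), (np.int32(3466), [141.3, 364.8])]
wrist [(np.int32(138), [269.1, 237.7]), (np.int32(177), [447.8, 238.9])]
cup [710. 128.   0.]
flaskbase [ 613. -309.    0.]
hinge [609. -19.  76.]
pin [ 643. -105.   90.]
```

View pics/w0b.png

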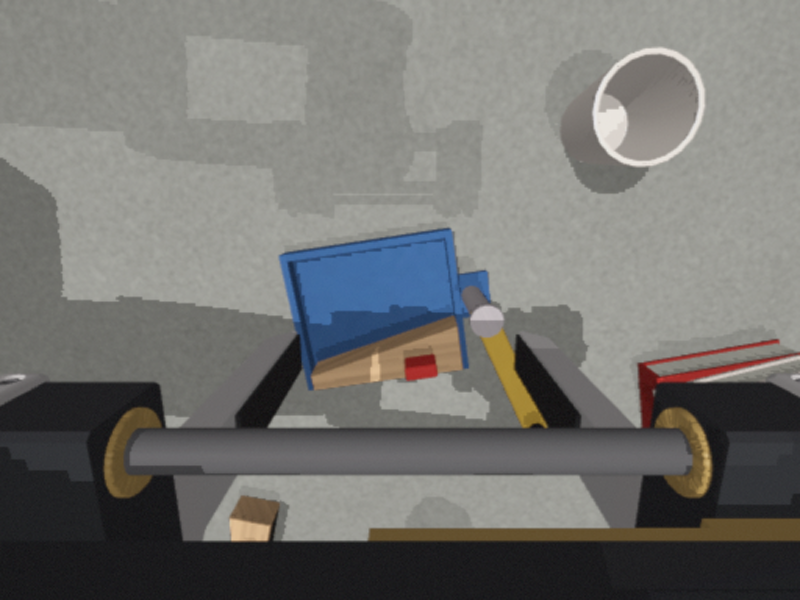

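```bash
python3 - <<'E'
import pickle
from h import *
o,d=pickle.load(open("p0.pkl","rb"));f=.64
cs=cam(d["scene"]);cd=cam(d["side"]);cw=cam(d["wrist"],o)
for n,a,b in [("A",(200.8,172.9),(248.5,230)),("B",(369.1,161.2),np.array((306,229))*f),("C",(388.6,212.1),np.array((389,217))*f),("W0",(261,209.9),np.array((440,289))*f)]:
    print(n,tri([(cs,a),(cd,b)]))
print("W0 scene+wrist",tri([(cs,(261,209.9)),(cw,(269.1,237.7))]))
for n,a,b,z in [("A thick,thin",(334,275),(275,274),36),("B",(572,247),(577,290),36),("C",(597,322),(607,380),36)]:
    p,q=atz(cs,np.array(a)*f,z),atz(cs,np.array(b)*f,z);v=p-q;print(n,p.round(),q.round(),np.hypot(*v[:2]).round(),np.degrees(np.arctan2(v[1],v[0])).round())
C=[atz(cw,np.array(u)*f,22) for u in [(281,254),(450,229),(467,368),(310,389)]]
C=np.array(C);print(C.round(1),np.linalg.norm(np.roll(C,-1,0)-C,axis=1).round(1),C.mean(0).round(1))
print([np.degrees(np.arctan2(*(v[1::-1]))).round(2) for v in (C[1]-C[0],C[2]-C[3],C[0]-C[3],C[1]-C[2])])
print("hinge",atz(cw,np.array((487,320))*f,84).round(1),tri([(cw,np.array((487,320))*f),(cs,np.array((435,343))*f)]),"pin",atz(cw,np.array((537,425))*f,116).round(1))
E
```

```text
A (array([ 395.48073297, -271.48115326,   54.77344713]), [0.9, 0.9])
B (array([354.06722355, 306.22790387,  48.55974075]), [4.3, 4.3])
C (array([567.29039145, 327.00684494,  47.28931433]), [3.4, 3.4])
W0 (array([555.35309765, -71.98885655,  54.16415287]), [3.3, 3.3])
W0 scene+wrist (array([561.10497032, -69.86414543,  66.49160987]), [0.5, 0.5])
A thick,thin [ 393. -229.   36.] [ 388. -359.   36.] 130.0 87.0
B [322. 306.  36.] [447. 294.  36.] 125.0 174.0
C [532. 318.  36.] [669. 309.  36.] 137.0 176.0
[[ 444.9   17.2   22. ]
 [ 586.3   38.    22. ]
 [ 604.5  -85.6   22. ]
 [ 462.6 -106.1   22. ]] [143.  124.9 143.3 124.6] [524.6 -34.2  22. ]
[np.float64(8.37), np.float64(8.22), np.float64(98.17), np.float64(98.35)]
hinge [608.5 -21.7  84. ] (array([608.95646286, -20.37474603,  84.23163613]), [1.3, 1.3]) pin [640.  -87.2 116. ]
```

```bash
python3 -m creep '[{"x":0.6,"y":-0.2,"roll":-0.7},{"x":0.6,"y":-0.2,"roll":-0.7},{"x":0.6,"y":-0.2,"roll":-0.7},{"x":0.6,"y":-0.2,"roll":-0.7},{"x":0.6,"y":-0.2,"roll":-0.7},{"x":0.6,"y":-0.2,"roll":-0.7},{"x":0.6,"y":-0.2,"roll":-0.7},{"x":0.6,"y":-0.2,"roll":-0.7},{"x":0.6,"y":-0.2,"roll":-0.7},{"x":0.6,"y":-0.2,"roll":-0.7},{"x":0.6,"y":-0.2,"roll":-0.7},{"x":0.6,"y":-0.2,"roll":-0.7}]'
cat > snap.py <<'E'
import sys,pickle
from h import *
n=sys.argv[1];o=manip.get_obs();im=manip.get_image("wrist")
pickle.dump((o,im),open(n+".pkl","wb"));print(o["clock"],o["ee_pos"].round(1),o["tcp_rot"].round(3),o["qpos"].round(2))
cv2.imwrite(f"pics/{n}.png",cv2.resize(im["pixels"],(800,600),interpolation=cv2.INTER_CUBIC)[...,::-1])
E
python3 snap.py wB
```

```text
0.15 [549.6   0.  204.6] [-0.001  0.707  0.707 -0.001] [-0.1   0.09  1.37 -0.    1.68 -0.1 ]schema error: expected keys x, y, z, roll
```

View pics/wB.png

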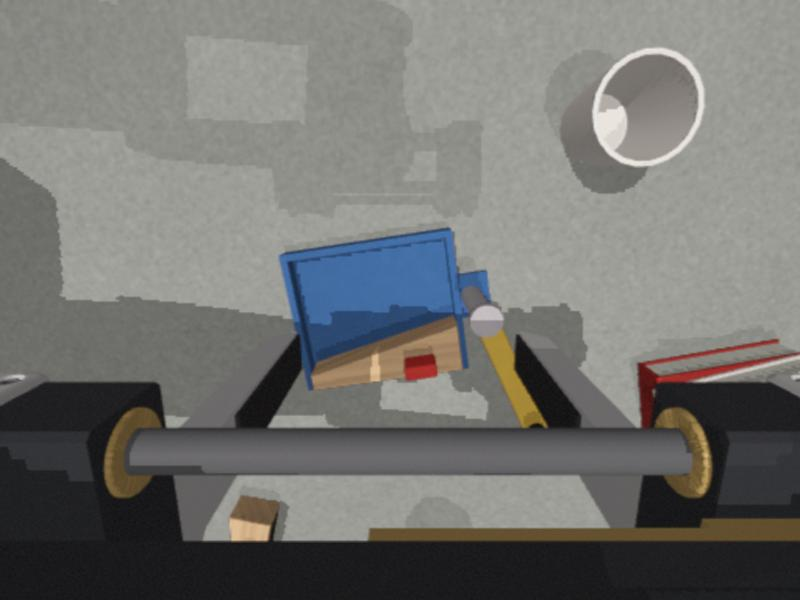

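The picture is unchanged from before: the rows need all four keys, so the move was refused. I'll repeat it with all four keys.

```bash
python3 -m creep '[{"x":0.6,"y":-0.2,"z":0,"roll":-0.7},{"x":0.6,"y":-0.2,"z":0,"roll":-0.7},{"x":0.6,"y":-0.2,"z":0,"roll":-0.7},{"x":0.6,"y":-0.2,"z":0,"roll":-0.7},{"x":0.6,"y":-0.2,"z":0,"roll":-0.7},{"x":0.6,"y":-0.2,"z":0,"roll":-0.7},{"x":0.6,"y":-0.2,"z":0,"roll":-0.7},{"x":0.6,"y":-0.2,"z":0,"roll":-0.7},{"x":0.6,"y":-0.2,"z":0,"roll":-0.7},{"x":0.6,"y":-0.2,"z":0,"roll":-0.7},{"x":0.6,"y":-0.2,"z":0,"roll":-0.7},{"x":0.6,"y":-0.2,"z":0,"roll":-0.7}]' && python3 snap.py wB
```

```text
clock: 1.2
ee_pos: [449.6, 300.3, 205.1]
tcp_rot: [-0.0, 0.049, 0.999, -0.0]
contact_force: [-0.1, -0.1, 0.0]
width: 94.0
1.2 [449.6 300.3 205.1] [-0.     0.049  0.999 -0.   ] [ 0.48  0.07  1.39 -0.    1.68 -0.99]
```

View pics/wB.png

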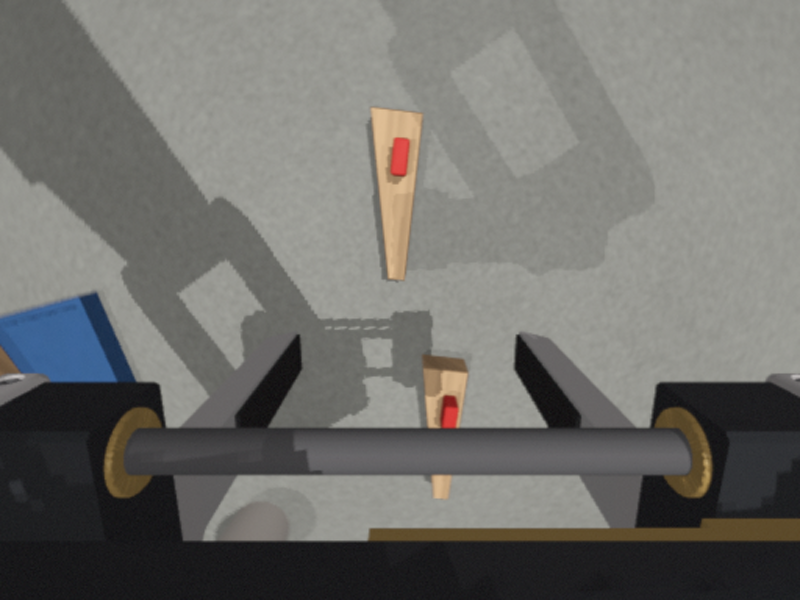

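```bash
cat > fit.py <<'E'
from h import *
from scipy.optimize import least_squares
TOP=np.array([[65,26.5,18],[65,-13.5,18],[-65,-13.5,18],[-65,.5,18]],float)
def world(p,P):
    x,y,z,a=p;c,s=np.cos(a),np.sin(a);return np.c_[x+c*P[:,0]-s*P[:,1],y+s*P[:,0]+c*P[:,1],z+P[:,2]]
def fit(c,P,uv,p0,fixz=True):
    g=(lambda p:(proj(c,world(np.r_[p[:2],p0[2],p[2]],P))-uv).ravel()) if fixz else (lambda p:(proj(c,world(p,P))-uv).ravel())
    r=least_squares(g,[p0[0],p0[1],p0[3]] if fixz else p0);return r.x,np.abs(r.fun).max()
E
cat > redc.py <<'E'
from h import *
def reds(pix,mn=40):
    p=pix.astype(int);m=((p[...,0]>140)&(p[...,1]<80)&(p[...,2]<80)).astype(np.uint8)
    k,l,s,c=cv2.connectedComponentsWithStats(m)
    return [(int(s[i,4]),c[i].round(1).tolist()) for i in range(1,k) if s[i,4]>mn]
E
python3 - <<'E'
import pickle
from fit import *; from redc import reds
o,im=pickle.load(open("wB.pkl","rb"));c=cam(im,o)
uv=np.array([[373,107],[422,114],[403,280],[388,279]])*.64
for fz in(True,False):
    p,e=fit(c,TOP,uv,[384,303,18,3.03],fz);print(p.round(3),e)
    q=p if not fz else np.r_[p[:2],18,p[2]]
    g=world(q,np.array([[30,0,42.],[30,0,18]]));print("grip",g.round(1),(proj(c,g)/.64).round())
print(reds(im["pixels"]))
o0,d0=pickle.load(open("p0.pkl","rb"));
print("red height",tri([(c,np.array((400,155))*.64),(cam(d0["scene"]),(369.1,161.2))]))
E
```

```text
[389.17  298.514   2.925] 1.3423906392280855
grip [[359.9 305.   60. ]
 [359.9 305.   36. ]] [[400. 157.]
 [401. 159.]]
[389.096 298.398  12.846   2.925] 1.0715734013405154
grip [[359.8 304.9  54.8]
 [359.8 304.9  30.8]] [[400. 158.]
 [401. 160.]]
[(217, [255.4, 100.4]), (120, [287.5, 266.4])]
red height (array([358.36990471, 304.88738905,  59.26182581]), [0.0, 0.0])
```

```bash
cat > go.py <<'E'
import sys
from h import *
def shares(t,yaw):
    o=manip.get_obs();q=o["tcp_rot"];M=R.from_quat(np.r_[q[1:],q[0]]).as_matrix()
    d=M.T@(np.array(t)-o["ee_pos"])/500;y0=np.degrees(np.arctan2(M[1,0],M[0,0]));r=-((yaw-y0+180)%360-180)/120
    return d.round(4).tolist(),round(float(r),4),o["ee_pos"].round(1).tolist(),round(float(y0),2)
if __name__=="__main__":
    a=list(map(float,sys.argv[1:]));print(shares(a[:3],a[3]))
E
python3 go.py 359.7 304.9 39.5 167.6
python3 -m creep '[{"x":0.18,"y":-0.0085,"z":0.2,"roll":0.057},{"x":0.18,"y":-0.0085,"z":0.2,"roll":0.057},{"x":0.18,"y":-0.0085,"z":0.2,"roll":0.057},{"x":0.18,"y":-0.0085,"z":0.2,"roll":0.057},{"x":0.18,"y":-0.0085,"z":0.26,"roll":0.057},{"x":0.18,"y":-0.0085,"z":0.3,"roll":0.057},{"x":0.18,"y":-0.0085,"z":0.331,"roll":0.057},{"x":0.18,"y":-0.0085,"z":0.331,"roll":0.057},{"x":0.18,"y":-0.0085,"z":0.331,"roll":0.057}]' 0 && python3 -m creep '[{"x":0,"y":0,"z":0,"roll":0},{"x":0,"y":0,"z":0,"roll":0},{"x":0,"y":0,"z":0,"roll":0},{"x":0,"y":0,"z":0,"roll":0},{"x":0,"y":0,"z":0,"roll":0},{"x":0,"y":0,"z":0,"roll":0},{"x":0,"y":0,"z":0,"roll":0}]' 1
```

```text
([0.18, -0.0078, 0.3314], 0.0572, [449.7, 300.2, 205.1], 174.46)
clock: 2.0
ee_pos: [360.6, 305.2, 40.2]
tcp_rot: [-0.0, 0.112, 0.994, -0.0]
contact_force: [-0.6, -0.2, -0.3]
width: 93.7
clock: 2.58
ee_pos: [360.1, 305.2, 40.2]
tcp_rot: [0.0, 0.112, 0.994, 0.0]
contact_force: [-0.5, 0.7, 0.2]
width: 50.7
```

```bash
python3 -m creep '[{"x":0,"y":0,"z":0,"roll":0},{"x":0,"y":0,"z":0,"roll":0},{"x":0,"y":0,"z":0,"roll":0},{"x":0,"y":0,"z":0,"roll":0},{"x":0,"y":0,"z":0,"roll":0},{"x":0,"y":0,"z":0,"roll":0},{"x":0,"y":0,"z":0,"roll":0},{"x":0,"y":0,"z":0,"roll":0}]' 1 && python3 -m creep '[{"x":0,"y":0,"z":-0.03,"roll":0},{"x":0,"y":0,"z":-0.08,"roll":0},{"x":0,"y":0,"z":-0.14,"roll":0},{"x":0,"y":0,"z":-0.2,"roll":0},{"x":0,"y":0,"z":-0.24,"roll":0},{"x":0,"y":0,"z":-0.24,"roll":0}]'; python3 go.py 496.7 -50.9 160 188.3
```

```text
clock: 3.25
ee_pos: [360.0, 305.1, 39.9]
tcp_rot: [-0.0, 0.112, 0.994, -0.0]
contact_force: [-0.0, 0.2, -0.7]
width: 11.7
clock: 3.75
ee_pos: [362.4, 306.8, 165.1]
tcp_rot: [0.004, 0.112, 0.994, 0.003]
contact_force: [0.5, 0.1, -1.3]
width: 12.1
([-0.4208, -0.6379, 0.0084], -0.1762, [362.4, 306.8, 165.1], 167.16)
```

```bash
python3 -m creep '[{"x":-0.05,"y":-0.075,"z":0,"roll":-0.0144},{"x":-0.1,"y":-0.15,"z":0,"roll":-0.04},{"x":-0.15,"y":-0.225,"z":0,"roll":-0.07},{"x":-0.2,"y":-0.3,"z":0,"roll":-0.1},{"x":-0.25,"y":-0.38,"z":0,"roll":-0.12},{"x":-0.3,"y":-0.455,"z":0,"roll":-0.15},{"x":-0.35,"y":-0.53,"z":0,"roll":-0.1725},{"x":-0.395,"y":-0.6,"z":0,"roll":-0.1725},{"x":-0.4197,"y":-0.6367,"z":0,"roll":-0.1725},{"x":-0.4197,"y":-0.6367,"z":0,"roll":-0.1725},{"x":-0.4197,"y":-0.6367,"z":0,"roll":-0.1725},{"x":-0.4197,"y":-0.6367,"z":0,"roll":-0.1725}]'; python3 snap.py wT1;python3 go.py 496.7 -50.9 160 188.3
```

```text
clock: 4.75
ee_pos: [492.9, -51.5, 158.0]
tcp_rot: [-0.002, -0.068, 0.998, 0.001]
contact_force: [0.4, 0.3, -2.0]
width: 11.9
4.75 [492.9 -51.5 158. ] [-0.002 -0.068  0.998  0.001] [-0.22 -0.02  1.57  0.    1.59 -1.93]
([-0.0074, -0.0013, -0.0031], -0.0034, [492.9, -50.8, 158.5], -172.11)
```

View pics/wT1.png

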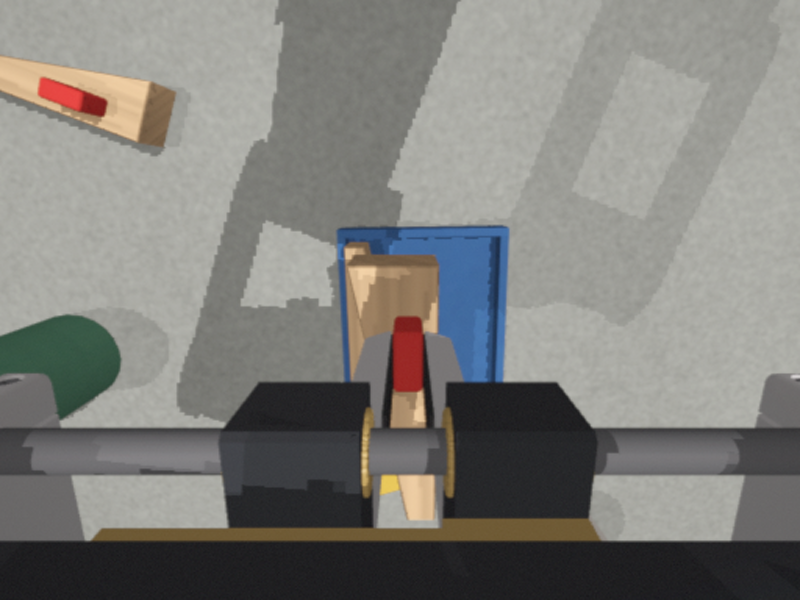

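```bash
python3 go.py 496.7 -50.9 160 188.3; python3 - <<'E'
import pickle
from fit import *
o,im=pickle.load(open("wT1.pkl","rb"));c=cam(im,o);f=.64
UL,UR,L2,R2=[atz(c,np.array(u)*f,22) for u in[(338,229),(508,227),(348,380),(503,382)]]
print(UL.round(1),UR.round(1),np.linalg.norm(UL-UR).round(1))
for a,b in((UL,UR),(L2,UL),(R2,UR)):
    v=b-a;print("yaw",np.degrees(np.arctan2(v[1],v[0])).round(2))
y=np.radians(8.3);ex=np.array([np.cos(y),np.sin(y)]);m=((UL+UR)/2)[:2]+73.5*ex;print("tray centre",m.round(1))
# expected held wedge
q=o["tcp_rot"];M=R.from_quat(np.r_[q[1:],q[0]]).as_matrix();yw=np.arctan2(M[1,0],M[0,0])
e=o["ee_pos"];mid=e[:2]-30*np.array([np.cos(yw),np.sin(yw)])
P=np.vstack([TOP[:2],[[65,22.5,-18],[65,-9.5,-18]]])
print(np.degrees(yw).round(2),(proj(c,world([*mid,e[2]-39.5+18,yw],P))/f).round())
uvA=np.array([[149,82],[138,140]])*f  # A thick end top corners
for u in uvA: print("A",atz(c,u,36).round(1))
E
```

```text
([-0.0074, -0.0013, -0.0031], -0.0034, [492.9, -50.8, 158.5], -172.11)
[ 460.  -105.8   22. ] [442.   15.6  22. ] 122.7
yaw 98.44
yaw -170.57
yaw -170.91
tray centre [523.8 -34.5]
-172.2 [[344. 268.]
 [438. 268.]
 [362. 255.]
 [425. 255.]]
A [ 382.2 -232.3   36. ]
A [ 418.5 -239.7   36. ]
```

```bash
python3 -m creep '[{"x":-0.0012,"y":0,"z":0.02,"roll":0},{"x":-0.0012,"y":0,"z":0.06,"roll":0},{"x":-0.0012,"y":0,"z":0.1,"roll":0},{"x":-0.0012,"y":0,"z":0.12,"roll":0},{"x":-0.0012,"y":0,"z":0.12,"roll":0},{"x":-0.0012,"y":0,"z":0.12,"roll":0}]'; python3 go.py 497.3 -50.9 45.5 188.4
```

```text
clock: 5.3
ee_pos: [493.9, -50.7, 99.4]
tcp_rot: [-0.001, -0.069, 0.998, 0.0]
contact_force: [0.4, -0.1, -1.0]
width: 11.9
([-0.0068, -0.0014, 0.1078], -0.0037, [493.9, -50.7, 99.4], -172.05)
```

```bash
python3 -m creep '[{"x":-0.0068,"y":-0.0012,"z":0.02,"roll":-0.0037},{"x":-0.0068,"y":-0.0012,"z":0.04,"roll":-0.0037},{"x":-0.0068,"y":-0.0012,"z":0.055,"roll":-0.0037},{"x":-0.0068,"y":-0.0012,"z":0.07,"roll":-0.0037},{"x":-0.0068,"y":-0.0012,"z":0.08,"roll":-0.0037},{"x":-0.0068,"y":-0.0012,"z":0.09,"roll":-0.0037},{"x":-0.0068,"y":-0.0012,"z":0.098,"roll":-0.0037},{"x":-0.0068,"y":-0.0012,"z":0.104,"roll":-0.0037},{"x":-0.0068,"y":-0.0012,"z":0.107,"roll":-0.0037},{"x":-0.0068,"y":-0.0012,"z":0.107,"roll":-0.0037}]'; python3 go.py 497.3 -50.9 45.5 188.4
```

```text
clock: 6.13
ee_pos: [497.8, -51.9, 46.2]
tcp_rot: [-0.0, -0.072, 0.997, 0.0]
contact_force: [-0.1, 0.0, -0.9]
width: 12.0
([0.0008, 0.0021, 0.0015], -0.0008, [497.8, -51.9, 46.2], -171.7)
```

```bash
python3 -m creep '[{"x":0,"y":0,"z":0.003,"roll":0},{"x":0,"y":0,"z":0.003,"roll":0}]'; python3 -m creep '[{"x":0,"y":0,"z":0.003,"roll":0},{"x":0,"y":0,"z":0,"roll":0},{"x":0,"y":0,"z":0,"roll":0},{"x":0,"y":0,"z":0,"roll":0}]' 0.7; python3 -m creep '[{"x":0,"y":0,"z":-0.04,"roll":0},{"x":0,"y":0,"z":-0.09,"roll":0},{"x":0,"y":0,"z":-0.15,"roll":0},{"x":0,"y":0,"z":-0.22,"roll":0},{"x":0,"y":0,"z":-0.25,"roll":0},{"x":0,"y":0,"z":-0.25,"roll":0},{"x":0,"y":0,"z":-0.25,"roll":0}]' 0.7; python3 go.py 395 -260 200 98
```

```text
clock: 6.3
ee_pos: [498.1, -52.0, 45.1]
tcp_rot: [0.0, -0.072, 0.997, -0.0]
contact_force: [-0.4, -0.4, -1.7]
width: 11.7
clock: 6.63
ee_pos: [498.5, -52.0, 45.7]
tcp_rot: [0.001, -0.072, 0.997, -0.0]
contact_force: [-0.4, -0.8, -0.3]
width: 27.9
clock: 7.22
ee_pos: [498.5, -52.0, 170.8]
tcp_rot: [0.001, -0.072, 0.997, -0.0]
contact_force: [-0.2, 0.3, -0.1]
width: 28.4
([0.2649, -0.3818, -0.0587], 0.7525, [498.5, -52.0, 170.8], -171.7)
```

```bash
python3 go.py 390 -355 200 82; python3 -m creep '[{"x":0.05,"y":-0.1,"z":-0.06,"roll":0.1},{"x":0.3,"y":-0.565,"z":-0.06,"roll":0.886},{"x":0.3,"y":-0.565,"z":-0.06,"roll":0.886},{"x":0.3,"y":-0.565,"z":-0.06,"roll":0.886},{"x":0.3,"y":-0.565,"z":-0.06,"roll":0.886},{"x":0.3,"y":-0.565,"z":-0.06,"roll":0.886},{"x":0.3,"y":-0.565,"z":-0.06,"roll":0.886},{"x":0.3,"y":-0.565,"z":-0.06,"roll":0.886},{"x":0.3,"y":-0.565,"z":-0.06,"roll":0.886},{"x":0.3,"y":-0.565,"z":-0.06,"roll":0.886},{"x":0.3,"y":-0.565,"z":-0.06,"roll":0.886},{"x":0.3,"y":-0.565,"z":-0.06,"roll":0.886}]' 0.5; python3 -m creep '[{"x":0,"y":0,"z":0,"roll":0.08},{"x":0,"y":0,"z":0,"roll":0.16},{"x":0,"y":0,"z":0,"roll":0.16},{"x":0,"y":0,"z":0,"roll":0.16},{"x":0,"y":0,"z":0,"roll":0.16}]'; python3 go.py 390 -355 200 82;python3 snap.py wA
```

```text
([0.3022, -0.5683, -0.0586], 0.8859, [498.5, -52.0, 170.8], -171.7)
clock: 8.22
ee_pos: [389.2, -352.6, 196.7]
tcp_rot: [-0.003, 0.63, 0.777, 0.001]
contact_force: [-0.2, 0.2, 0.1]
width: 47.2
clock: 8.63
ee_pos: [389.7, -352.4, 197.6]
tcp_rot: [-0.002, 0.747, 0.665, 0.0]
contact_force: [-0.4, 0.4, -0.6]
width: 46.8
([-0.0051, 0.0012, -0.0047], 0.0108, [389.7, -352.4, 197.6], 83.29)
8.6333 [ 389.7 -352.4  197.6] [-0.002  0.747  0.665  0.   ] [-0.84  0.04  1.44  0.    1.67 -0.73]
```

View pics/wA.png

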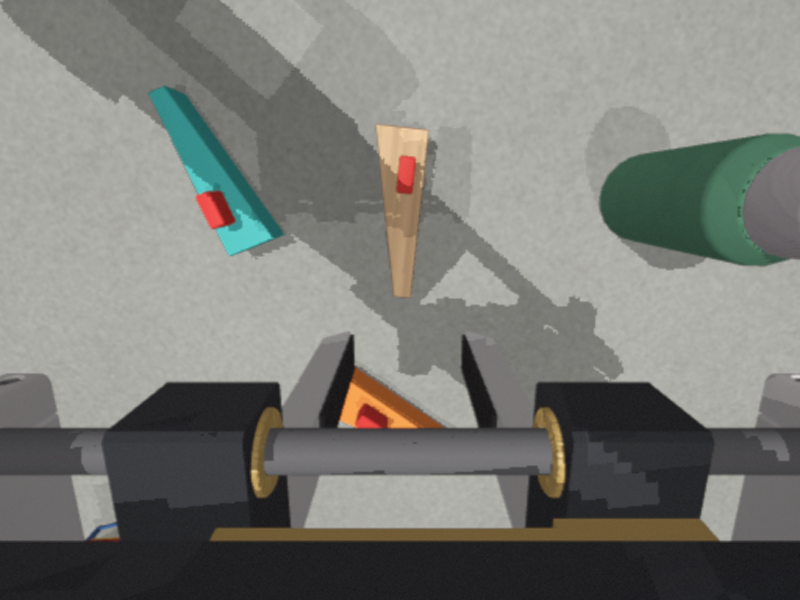

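```bash
python3 - <<'E'
import pickle
from fit import *; from redc import reds
from go import shares
o,im=pickle.load(open("wA.pkl","rb"));c=cam(im,o)
uv=np.array([[377,125],[428,130],[409,297],[394,295]])*.64
p,e=fit(c,TOP,uv,[388,-298,18,1.45]);print(p.round(3),np.degrees(p[2]),e)
print("free z",fit(c,TOP,uv,[388,-298,18,1.45],False))
g=world(np.r_[p[:2],18,p[2]],np.array([[30,0,42.]]))[0];print("grip",g.round(1),(proj(c,g)/.64).round(),reds(im["pixels"]))
o0,d0=pickle.load(open("p0.pkl","rb"))
print("red height",tri([(c,np.array((406,172))*.64),(cam(d0["scene"]),(200.8,172.9)),(cam(d0["side"]),(248.5,230))]))
print(shares([g[0],g[1],39.5],np.degrees(p[2])))
E
```

```text
[ 392.775 -301.915    1.345] 77.09029863604636 1.2333419131830539
free z (array([ 392.6675392 , -302.04311188,   11.14453608,    1.34552266]), np.float64(0.6352306293308061))
grip [ 399.5 -272.7   60. ] [[406. 175.]] [(165, [260.2, 114.1]), (69, [137.7, 134.2]), (110, [233.9, 268.9])]
red height (array([ 397.261467  , -270.9616455 ,   55.19613085]), [2.5, 1.8, 1.7])
([0.1602, 0.0013, 0.3176], 0.0516, [389.8, -352.5, 198.1], 83.28)
```

```bash
python3 -m creep '[{"x":0.16,"y":0.0013,"z":0.2,"roll":0.0516},{"x":0.16,"y":0.0013,"z":0.2,"roll":0.0516},{"x":0.16,"y":0.0013,"z":0.2,"roll":0.0516},{"x":0.16,"y":0.0013,"z":0.2,"roll":0.0516},{"x":0.16,"y":0.0013,"z":0.25,"roll":0.0516},{"x":0.16,"y":0.0013,"z":0.29,"roll":0.0516},{"x":0.16,"y":0.0013,"z":0.317,"roll":0.0516},{"x":0.16,"y":0.0013,"z":0.317,"roll":0.0516},{"x":0.16,"y":0.0013,"z":0.317,"roll":0.0516}]' && python3 -m creep '[{"x":0,"y":0,"z":0,"roll":0},{"x":0,"y":0,"z":0,"roll":0},{"x":0,"y":0,"z":0,"roll":0},{"x":0,"y":0,"z":0,"roll":0},{"x":0,"y":0,"z":0,"roll":0},{"x":0,"y":0,"z":0,"roll":0},{"x":0,"y":0,"z":0,"roll":0},{"x":0,"y":0,"z":0,"roll":0}]' 1 && python3 -m creep '[{"x":0,"y":0,"z":-0.03,"roll":0},{"x":0,"y":0,"z":-0.08,"roll":0},{"x":0,"y":0,"z":-0.14,"roll":0},{"x":0,"y":0,"z":-0.2,"roll":0},{"x":0,"y":0,"z":-0.24,"roll":0},{"x":0,"y":0,"z":-0.24,"roll":0},{"x":0,"y":0,"z":-0.24,"roll":0}]'; python3 go.py 551.8 -14.6 160 8.4
```

```text
clock: 9.43
ee_pos: [400.3, -273.9, 41.3]
tcp_rot: [-0.0, 0.783, 0.623, -0.0]
contact_force: [0.5, -0.4, 0.1]
width: 47.0
clock: 10.1
ee_pos: [400.7, -273.9, 41.9]
tcp_rot: [0.0, 0.783, 0.622, 0.0]
contact_force: [0.5, 0.3, 2.4]
width: 11.5
clock: 10.68
ee_pos: [400.9, -274.0, 161.8]
tcp_rot: [0.001, 0.783, 0.622, 0.0]
contact_force: [0.3, -0.4, -1.9]
width: 11.9
([0.5735, 0.1771, 0.0035], 0.5714, [400.9, -274.0, 161.8], 76.97)
```

```bash
python3 go.py 550.8 -15.2 160 8.4; python3 -m creep '[{"x":0.06,"y":0.018,"z":0,"roll":0.06},{"x":0.12,"y":0.036,"z":0,"roll":0.11},{"x":0.18,"y":0.054,"z":0,"roll":0.17},{"x":0.24,"y":0.072,"z":0,"roll":0.23},{"x":0.3,"y":0.09,"z":0,"roll":0.28},{"x":0.36,"y":0.11,"z":0,"roll":0.34},{"x":0.42,"y":0.13,"z":0,"roll":0.4},{"x":0.48,"y":0.15,"z":0,"roll":0.45},{"x":0.53,"y":0.165,"z":0,"roll":0.51},{"x":0.571,"y":0.176,"z":0,"roll":0.56},{"x":0.571,"y":0.176,"z":0,"roll":0.5714},{"x":0.571,"y":0.176,"z":0,"roll":0.5714}]'; python3 -m creep '[{"x":0,"y":0,"z":0,"roll":0},{"x":0,"y":0,"z":0,"roll":0},{"x":0,"y":0,"z":0,"roll":0}]'; python3 go.py 550.8 -15.2 48 8.4;python3 snap.py wT2
```

```text
([0.5719, 0.1754, 0.0035], 0.5714, [400.9, -274.0, 161.8], 76.97)
clock: 11.68
ee_pos: [549.3, -14.5, 158.2]
tcp_rot: [-0.0, 0.997, 0.075, -0.003]
contact_force: [0.2, -0.4, -1.9]
width: 11.7
clock: 11.93
ee_pos: [550.0, -16.4, 160.9]
tcp_rot: [0.0, 0.997, 0.073, -0.0]
contact_force: [0.1, 0.8, -1.4]
width: 11.7
([0.0022, -0.0022, 0.2259], -0.0004, [550.0, -16.4, 160.9], 8.35)
11.9333 [550.  -16.4 160.9] [ 0.     0.997  0.073 -0.   ] [-0.13  0.1   1.44 -0.    1.6   1.29]
```

View pics/wT2.png

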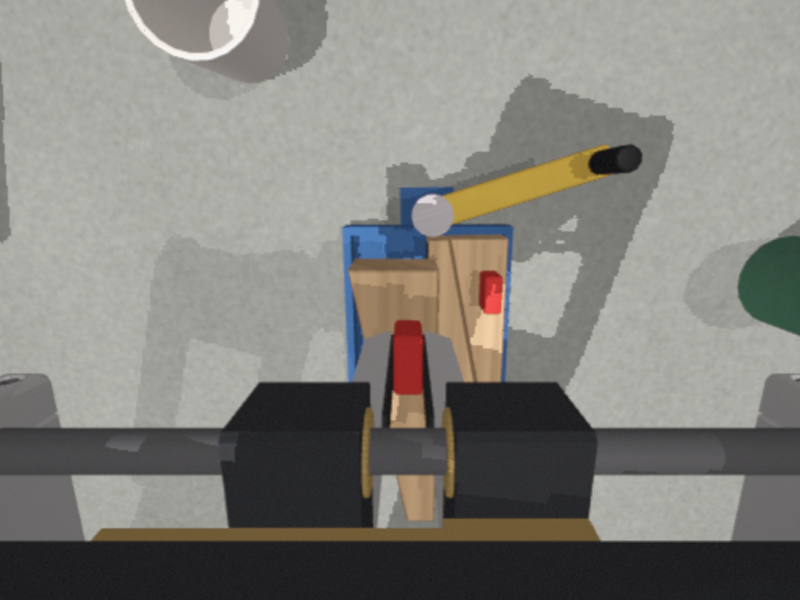

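```bash
python3 - <<'E'
import pickle
from fit import *
o,im=pickle.load(open("wT2.pkl","rb"));c=cam(im,o);f=.64
a=np.radians(8.4);Rt=np.array([[np.cos(a),np.sin(a)],[-np.sin(a),np.cos(a)]])
T=lambda p:(Rt@(p[:2]-np.array([524.2,-34.3]))).round(1)
for n,u,z in[("UL",(344,227),22),("UR",(512,226),22),("s1 thin sole",(429,237),41),("w0 thick",(507,237),41),("w0/s1",(449,237),41),("hinge",(432,214),82),("pin",(629,158),116)]:
    w=atz(c,np.array(u)*f,z);print(n,w.round(1),T(w))
q=o["tcp_rot"];M=R.from_quat(np.r_[q[1:],q[0]]).as_matrix();yw=np.arctan2(M[1,0],M[0,0])
e=o["ee_pos"];mid=e[:2]-30*np.array([np.cos(yw),np.sin(yw)])
print(T(e),(proj(c,world([*mid,e[2]-41.9+18,yw],TOP[:2]))/f).round(),"seen 350,269 437,270")
E
```

```text
UL [587.1  36.   22. ] [72.5 60.3]
UR [605.5 -84.8  22. ] [ 73.1 -61.9]
s1 thin sole [590.8 -25.1  41. ] [67.2 -0.7]
w0 thick [598.5 -78.2  41. ] [ 67.1 -54.3]
w0/s1 [592.8 -38.8  41. ] [ 67.2 -14.4]
hinge [608.3 -22.1  82. ] [85.  -0.2]
pin [ 650.8 -111.9  116. ] [113.9 -95.3]
[28.1 13.9] [[347. 274.]
 [439. 274.]] seen 350,269 437,270
```

```bash
python3 -m creep '[{"x":0.0016,"y":0,"z":0.05,"roll":0},{"x":0.0016,"y":0,"z":0.1,"roll":0},{"x":0.0016,"y":0,"z":0.14,"roll":0},{"x":0.0016,"y":0,"z":0.16,"roll":0},{"x":0.0016,"y":0,"z":0.175,"roll":0},{"x":0.0016,"y":0,"z":0.19,"roll":0},{"x":0.0016,"y":0,"z":0.2,"roll":0},{"x":0.0016,"y":0,"z":0.21,"roll":0},{"x":0.0016,"y":0,"z":0.22,"roll":0},{"x":0.0016,"y":0,"z":0.226,"roll":0},{"x":0.0016,"y":0,"z":0.228,"roll":0},{"x":0.0016,"y":0,"z":0.228,"roll":0}]'
```

```text
clock: 12.98
ee_pos: [551.2, -16.1, 54.6]
tcp_rot: [0.001, 0.997, 0.073, 0.0]
contact_force: [-14.9, 0.4, 24.9]
width: 12.0
```

```bash
python3 -m creep '[{"x":0,"y":0,"z":-0.04,"roll":0},{"x":0,"y":0,"z":-0.05,"roll":0},{"x":-0.003,"y":0,"z":-0.05,"roll":0},{"x":-0.003,"y":0,"z":-0.05,"roll":0}]'; python3 snap.py wT3; python3 go.py 550 -16.2 60 8.4
```

```text
clock: 13.32
ee_pos: [550.3, -15.6, 72.8]
tcp_rot: [0.0, 0.997, 0.073, 0.001]
contact_force: [-0.2, 0.5, -0.9]
width: 11.9
13.3167 [550.3 -15.6  72.8] [0.    0.997 0.073 0.001] [-0.13  0.15  1.57 -0.    1.42  1.29]
([0.0005, 0.0015, 0.0236], 0.0, [549.6, -15.5, 71.8], 8.41)
```

View pics/wT3.png

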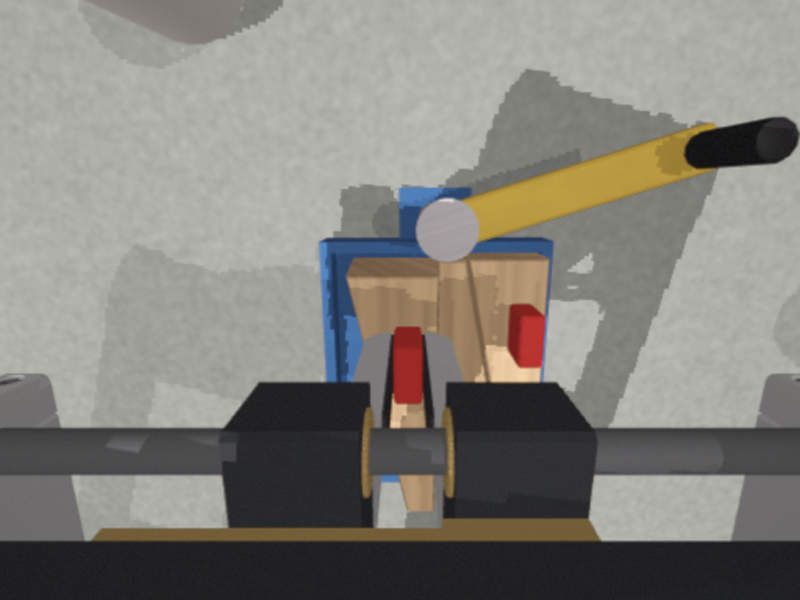

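```bash
python3 - <<'E'
import pickle
from fit import *
for n,ob in(("wT2",[269,261,520]),("wT3",[277,259,512])):
    o,im=pickle.load(open(n+".pkl","rb"));f=.64
    # work in tool frame: wedge point -> tool: x=wx-30+dx ; pitch about grip
    Ti=np.linalg.inv(np.array(im["T_tool_cam"]));K=np.array(im["intrinsics"])
    P=np.array([[65,0,18],[65,0,-14],[65-4,0,-18],[-65,0,18]],float)
    def rows(p):
        dx,dz,th=p;r=P-[30,0,30];c,s=np.cos(th),np.sin(th)
        x=c*r[:,0]-s*r[:,2]+dx;z=-(s*r[:,0]+c*r[:,2])-18.8+11+dz   # tool z down; grip centre nominal
        q=(Ti[:3,:3]@np.c_[x,0*x,z].T).T+Ti[:3,3];q=q@K.T;return q[:,1]/q[:,2]/f
    g=lambda p:np.r_[rows(p)[[0,3]]-[ob[0],ob[2]],min(rows(p)[1:3])-ob[1],(p[1]-0)*1]
    s=least_squares(g,[0,0,0]);print(n,s.x.round(3),s.fun.round(1),rows([0,0,0]).round())
E
```

```text
wT2 [1.552 1.684 0.02 ] [ 1.7  1.3 -3.1  1.7] [275. 263. 269. 530.]
wT3 [-1.564  0.653  0.114] [ 0.7  0.5 -1.3  0.7] [275. 263. 269. 530.]
```

```bash
python3 -m creep '[{"x":-0.0022,"y":0.001,"z":0,"roll":0},{"x":-0.0022,"y":0.001,"z":0.01,"roll":0},{"x":-0.0022,"y":0.001,"z":0.02,"roll":0},{"x":-0.0022,"y":0.001,"z":0.027,"roll":0},{"x":-0.0022,"y":0.001,"z":0.027,"roll":0}]';  python3 -m creep '[{"x":0,"y":0,"z":0.003,"roll":0},{"x":0,"y":0,"z":0.006,"roll":0},{"x":0,"y":0,"z":0.006,"roll":0}]'
```

```text
clock: 13.78
ee_pos: [547.7, -16.1, 56.9]
tcp_rot: [-0.0, 0.997, 0.073, -0.002]
contact_force: [0.1, -0.5, -1.1]
width: 11.6
clock: 14.03
ee_pos: [548.8, -16.2, 55.7]
tcp_rot: [-0.0, 0.997, 0.073, -0.0]
contact_force: [0.0, 0.1, -1.7]
width: 11.5
```

```bash
python3 -m creep '[{"x":0,"y":0,"z":0.003,"roll":0},{"x":0,"y":0,"z":0.006,"roll":0},{"x":0,"y":0,"z":0.006,"roll":0}]';  python3 -m creep '[{"x":0,"y":0,"z":0.003,"roll":0},{"x":0,"y":0,"z":0.006,"roll":0},{"x":0,"y":0,"z":0.006,"roll":0}]'
```

```text
clock: 14.28
ee_pos: [549.6, -16.2, 53.9]
tcp_rot: [0.0, 0.997, 0.073, 0.001]
contact_force: [0.8, 0.5, 2.1]
width: 11.5
clock: 14.53
ee_pos: [551.0, -16.1, 51.5]
tcp_rot: [0.0, 0.997, 0.073, 0.003]
contact_force: [4.1, 0.7, 5.2]
width: 11.8
```

```bash
python3 -m creep '[{"x":0,"y":0,"z":0.003,"roll":0},{"x":0,"y":0,"z":0.006,"roll":0},{"x":0,"y":0,"z":0.006,"roll":0}]';  python3 -m creep '[{"x":0,"y":0,"z":0.003,"roll":0},{"x":0,"y":0,"z":0.005,"roll":0},{"x":0,"y":0,"z":0.005,"roll":0}]'
```

```text
clock: 14.78
ee_pos: [551.0, -16.2, 48.5]
tcp_rot: [0.0, 0.997, 0.073, 0.003]
contact_force: [4.0, 0.7, 5.3]
width: 11.7
clock: 15.03
ee_pos: [551.0, -16.3, 46.0]
tcp_rot: [0.0, 0.997, 0.073, 0.003]
contact_force: [3.6, 1.7, 4.8]
width: 11.9
```

```bash
python3 -m creep '[{"x":0,"y":0,"z":0,"roll":0},{"x":0,"y":0,"z":0,"roll":0},{"x":0,"y":0,"z":0,"roll":0},{"x":0,"y":0,"z":0,"roll":0}]' 0.7; python3 -m creep '[{"x":0,"y":0,"z":-0.04,"roll":0},{"x":0,"y":0,"z":-0.09,"roll":0},{"x":0,"y":0,"z":-0.15,"roll":0},{"x":0,"y":0,"z":-0.22,"roll":0},{"x":-0.1,"y":0,"z":-0.25,"roll":0},{"x":-0.12,"y":0,"z":-0.25,"roll":0},{"x":-0.12,"y":0,"z":-0.25,"roll":0},{"x":-0.12,"y":0,"z":-0.25,"roll":0}]' 0.7; python3 snap.py wT4
```

```text
clock: 15.37
ee_pos: [547.7, -16.2, 43.4]
tcp_rot: [-0.0, 0.997, 0.073, -0.001]
contact_force: [0.3, -1.0, 0.8]
width: 28.0
clock: 16.03
ee_pos: [489.2, -25.1, 169.5]
tcp_rot: [0.0, 0.997, 0.073, 0.0]
contact_force: [1.1, -0.7, -0.1]
width: 28.5
16.0333 [489.2 -25.1 169.5] [0.    0.997 0.073 0.   ] [-0.17 -0.04  1.57  0.    1.61  1.26]
```

View pics/wT4.png

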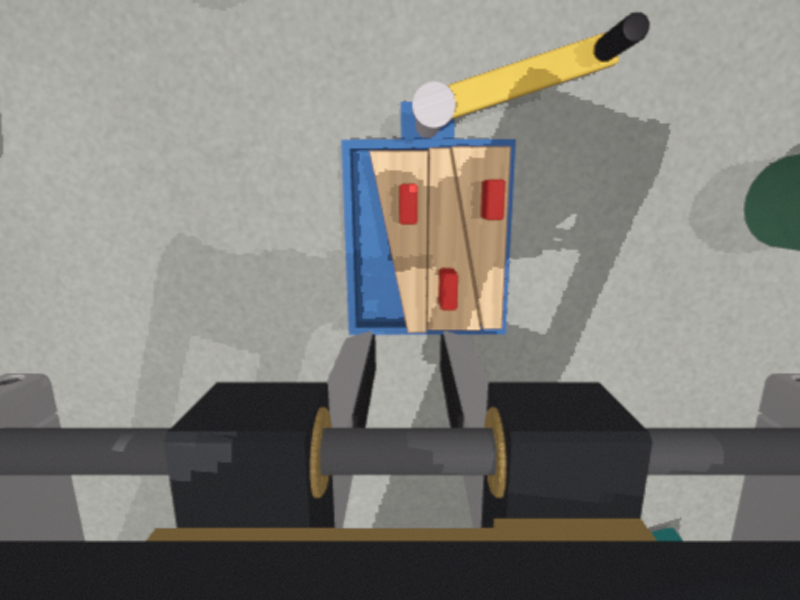

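```bash
python3 - <<'E'
import pickle
from fit import *
o,im=pickle.load(open("wT4.pkl","rb"));c=cam(im,o);f=.64
a=np.radians(8.4);Rt=np.array([[np.cos(a),np.sin(a)],[-np.sin(a),np.cos(a)]])
T=lambda p:(Rt@(p[:2]-np.array([524.2,-34.3]))).round(1)
for n,u,z in[("UL",(342,141),22),("UR",(515,140),22),("LL",(349,334),22),("LR",(505,333),22),("s2 thick slope",(370,152),41),("s2 thin slope",(408,332),41),("s2 thick sole",(428,150),41),("s2 thin sole",(427,331),41),("s1 thick slope",(482,330),41),("w0 thick sole",(511,147),41),("red2",(408,207),65),("red1",(449,290),65),("red0",(493,200),65)]:
    w=atz(c,np.array(u)*f,z);print(n,w.round(1),T(w))
o,im=pickle.load(open("wB.pkl","rb"));c=cam(im,o)
for u in((423,370),(467,374),(434,498),(449,498),(450,398)): print("C",atz(c,np.array(u)*f,36).round(1))
E
python3 go.py 650 305 200 176
```

```text
UL [586.   36.7  22. ] [71.5 61.2]
UR [604.6 -85.4  22. ] [ 72.  -62.3]
LL [442.5  15.2  22. ] [-73.5  60.9]
LR [ 461.4 -107.1   22. ] [-72.8 -62.9]
s2 thick slope [580.1  14.2  41. ] [62.4 39.8]
s2 thin slope [457.3 -29.9  41. ] [-65.6  14.1]
s2 thick sole [587.1 -24.4  41. ] [63.7  0.6]
s2 thin sole [460.1 -43.8  41. ] [-64.8  -0.1]
s1 thick slope [466.9 -84.3  41. ] [-64.  -41.1]
w0 thick sole [597.1 -79.5  41. ] [ 65.5 -55.4]
red2 [548.7 -16.4  65. ] [26.8 14.1]
red1 [498.6 -51.6  65. ] [-27.9 -13.4]
red0 [560.9 -69.6  65. ] [ 31.2 -40.2]
C [535.  306.3  36. ]
C [542.5 344.   36. ]
C [664.6 305.   36. ]
C [666. 319.  36.]
C [563.8 327.6  36. ]
([0.4137, -0.606, -0.0621], -1.3968, [489.5, -24.9, 168.9], 8.38)
```

```bash
python3 go.py 650 308 200 168.6; python3 -m creep '[{"x":0.2,"y":-0.3,"z":-0.06,"roll":-0.67},{"x":0.2,"y":-0.3,"z":-0.06,"roll":-0.67},{"x":0.2,"y":-0.3,"z":-0.06,"roll":-0.67},{"x":0.2,"y":-0.3,"z":-0.06,"roll":-0.67},{"x":0.2,"y":-0.3,"z":-0.06,"roll":-0.67},{"x":0.2,"y":-0.3,"z":-0.06,"roll":-0.67},{"x":0.2,"y":-0.3,"z":-0.06,"roll":-0.67},{"x":0.2,"y":-0.3,"z":-0.06,"roll":-0.67},{"x":0.2,"y":-0.3,"z":-0.06,"roll":-0.67},{"x":0.2,"y":-0.3,"z":-0.06,"roll":-0.67},{"x":0.2,"y":-0.3,"z":-0.06,"roll":-0.67},{"x":0.2,"y":-0.3,"z":-0.06,"roll":-0.67}]' 0.5; python3 go.py 650 308 200 168.6
```

```text
([0.4146, -0.612, -0.0621], -1.3351, [489.5, -24.9, 168.9], 8.38)
clock: 17.08
ee_pos: [566.9, 138.5, 197.3]
tcp_rot: [-0.001, 0.713, 0.701, -0.001]
contact_force: [0.3, -0.6, 0.2]
width: 47.0
([0.3416, 0.1607, -0.0059], -0.6626, [566.9, 138.5, 197.3], 89.09)
```

```bash
python3 -m creep '[{"x":0.34,"y":0.16,"z":-0.006,"roll":-0.6626},{"x":0.34,"y":0.16,"z":-0.006,"roll":-0.6626},{"x":0.34,"y":0.16,"z":-0.006,"roll":-0.6626},{"x":0.34,"y":0.16,"z":-0.006,"roll":-0.6626},{"x":0.34,"y":0.16,"z":-0.006,"roll":-0.6626},{"x":0.34,"y":0.16,"z":-0.006,"roll":-0.6626},{"x":0.34,"y":0.16,"z":-0.006,"roll":-0.6626},{"x":0.34,"y":0.16,"z":-0.006,"roll":-0.6626},{"x":0.34,"y":0.16,"z":-0.006,"roll":-0.6626},{"x":0.34,"y":0.16,"z":-0.006,"roll":-0.6626},{"x":0.34,"y":0.16,"z":-0.006,"roll":-0.6626},{"x":0.34,"y":0.16,"z":-0.006,"roll":-0.6626}]'; python3 -m creep '[{"x":0,"y":0,"z":0,"roll":0},{"x":0,"y":0,"z":0,"roll":0}]'; python3 snap.py wC; python3 - <<'E'
import pickle
from fit import *; from redc import reds
o,im=pickle.load(open("wC.pkl","rb"));c=cam(im,o);print(reds(im["pixels"]))
q=world([603.5,318,18,np.radians(168.6)],TOP);print((proj(c,q)).round())
p=cv2.cvtColor(im["pixels"],cv2.COLOR_RGB2HSV).astype(int)
m=((p[...,0]>8)&(p[...,0]<25)&(p[...,1]>60)&(p[...,2]>90)).astype(np.uint8)
k,l,s,cc=cv2.connectedComponentsWithStats(m)
for i in range(1,k):
    if s[i,4]>300:
        cn=cv2.findContours((l==i).astype(np.uint8),0,2)[0][0];print(s[i],cv2.approxPolyDP(cn,3,True)[:,0].tolist())
E
```

```text
clock: 18.08
ee_pos: [650.4, 306.9, 199.8]
tcp_rot: [-0.001, 0.1, 0.995, -0.001]
contact_force: [-0.2, -0.5, 0.1]
width: 46.6
clock: 18.25
ee_pos: [650.2, 306.6, 201.1]
tcp_rot: [-0.001, 0.103, 0.995, -0.0]
contact_force: [-0.6, -0.3, -0.5]
width: 46.7
18.25 [650.2 306.6 201.1] [-0.001  0.103  0.995 -0.   ] [ 0.36  0.48  0.89  0.    1.77 -1.  ]
[(64, [258.9, 113.3])]
[[238.  81.]
 [272.  81.]
 [272. 189.]
 [261. 189.]]
[ 239   80   34  108 2193] [[239, 80], [259, 186], [269, 187], [272, 81]]
[   0  120   38   63 1255] [[0, 120], [3, 182], [37, 165]]
[ 436  187   76   88 2863] [[511, 187], [437, 197], [438, 263], [441, 237], [446, 266], [451, 272], [447, 232], [455, 240], [460, 273], [469, 272], [470, 214], [511, 207]]
[161 261  20  57 565] [[175, 261], [168, 264], [162, 282], [164, 317], [170, 317], [176, 308], [168, 302], [170, 276], [180, 272]]
[341 261  21  57 562] [[346, 261], [341, 272], [351, 275], [354, 297], [352, 304], [345, 307], [351, 317], [357, 317], [361, 307], [359, 281], [353, 264]]
[ 135  330  325   16 3137] [[459, 345], [448, 330], [355, 332], [353, 338], [139, 338], [135, 344]]
```

```bash
python3 - <<'E'
import pickle
from fit import *
from go import shares
o,im=pickle.load(open("wC.pkl","rb"));c=cam(im,o)
uv=np.array([[238.7,79.8],[272.5,80.5],[270.3,187.8],[259.2,187.3]])
p,e=fit(c,TOP,uv,[603,318,18,2.94]);print(p.round(3),np.degrees(p[2]),e, fit(c,TOP,uv,[603,318,18,2.94],False)[0].round(2))
g=world(np.r_[p[:2],18,p[2]],np.array([[30,0,42.]]))[0];print("grip",g.round(1),proj(c,g).round(1))
o0,d0=pickle.load(open("p0.pkl","rb"))
print("red height",tri([(c,(258.9,112)),(cam(d0["scene"]),(388.6,212.1))]))
print(shares([g[0],g[1],40.5],np.degrees(p[2])))
E
```

```text
[601.792 317.258   2.921] 167.36764245762726 0.808390164581283 [601.85 317.23  14.23   2.92]
grip [572.5 323.8  60. ] [[260.7 110.1]]
red height (array([574.59444348, 322.10630193,  63.64787637]), [0.8, 0.8])
([0.1589, 0.0023, 0.3221], 0.0069, [650.2, 306.5, 201.5], 168.2)
```

```bash
python3 -m creep '[{"x":0.158,"y":0.002,"z":0.2,"roll":0.007},{"x":0.158,"y":0.002,"z":0.2,"roll":0.007},{"x":0.158,"y":0.002,"z":0.2,"roll":0.007},{"x":0.158,"y":0.002,"z":0.2,"roll":0.007},{"x":0.158,"y":0.002,"z":0.25,"roll":0.007},{"x":0.158,"y":0.002,"z":0.29,"roll":0.007},{"x":0.158,"y":0.002,"z":0.322,"roll":0.007},{"x":0.158,"y":0.002,"z":0.322,"roll":0.007},{"x":0.158,"y":0.002,"z":0.322,"roll":0.007}]' && python3 -m creep '[{"x":0,"y":0,"z":0,"roll":0},{"x":0,"y":0,"z":0,"roll":0},{"x":0,"y":0,"z":0,"roll":0},{"x":0,"y":0,"z":0,"roll":0},{"x":0,"y":0,"z":0,"roll":0},{"x":0,"y":0,"z":0,"roll":0},{"x":0,"y":0,"z":0,"roll":0},{"x":0,"y":0,"z":0,"roll":0}]' 1 && python3 -m creep '[{"x":0,"y":0,"z":-0.03,"roll":0},{"x":0,"y":0,"z":-0.08,"roll":0},{"x":0,"y":0,"z":-0.14,"roll":0},{"x":0,"y":0,"z":-0.2,"roll":0},{"x":0,"y":0,"z":-0.24,"roll":0},{"x":0,"y":0,"z":-0.24,"roll":0},{"x":0,"y":0,"z":-0.24,"roll":0}]'; python3 go.py 489 2.5 160 188.4
```

```text
clock: 19.05
ee_pos: [573.1, 323.1, 41.2]
tcp_rot: [-0.001, 0.11, 0.994, -0.0]
contact_force: [0.1, -1.1, -0.4]
width: 47.2
clock: 19.72
ee_pos: [573.2, 323.3, 42.0]
tcp_rot: [0.0, 0.109, 0.994, 0.0]
contact_force: [-0.2, -0.8, 2.5]
width: 11.5
clock: 20.3
ee_pos: [573.3, 323.5, 162.1]
tcp_rot: [0.001, 0.109, 0.994, 0.001]
contact_force: [-0.0, 0.0, -2.1]
width: 11.6
([0.0254, -0.6634, 0.0033], -0.1744, [573.3, 323.5, 162.1], 167.48)
```

```bash
python3 -m creep '[{"x":0.002,"y":-0.06,"z":0,"roll":-0.02},{"x":0.004,"y":-0.12,"z":0,"roll":-0.04},{"x":0.006,"y":-0.19,"z":0,"roll":-0.06},{"x":0.01,"y":-0.27,"z":0,"roll":-0.08},{"x":0.013,"y":-0.35,"z":0,"roll":-0.1},{"x":0.016,"y":-0.43,"z":0,"roll":-0.12},{"x":0.02,"y":-0.51,"z":0,"roll":-0.14},{"x":0.023,"y":-0.58,"z":0,"roll":-0.16},{"x":0.025,"y":-0.64,"z":0,"roll":-0.1744},{"x":0.025,"y":-0.6634,"z":0,"roll":-0.1744},{"x":0.025,"y":-0.6634,"z":0,"roll":-0.1744},{"x":0.025,"y":-0.6634,"z":0,"roll":-0.1744}]'; python3 -m creep '[{"x":0,"y":0,"z":0,"roll":0},{"x":0,"y":0,"z":0.06,"roll":0},{"x":0,"y":0,"z":0.11,"roll":0},{"x":0,"y":0,"z":0.11,"roll":0},{"x":0,"y":0,"z":0.11,"roll":0},{"x":0,"y":0,"z":0.11,"roll":0}]'; python3 snap.py wT5; python3 go.py 489.2 2.4 47.5 188.4
```

```text
clock: 21.3
ee_pos: [488.0, 2.6, 159.5]
tcp_rot: [-0.001, -0.072, 0.997, 0.001]
contact_force: [-0.6, 0.2, -2.0]
width: 12.0
clock: 21.8
ee_pos: [489.7, 3.1, 107.5]
tcp_rot: [0.001, -0.074, 0.997, -0.0]
contact_force: [0.5, -0.5, -0.7]
width: 11.3
21.8 [489.7   3.1 107.5] [ 0.001 -0.074  0.997 -0.   ] [-0.11 -0.01  1.66  0.    1.48 -1.83]
([0.0025, -0.0005, 0.1216], 0.0006, [490.2, 2.8, 108.3], -171.53)
```

```bash
python3 -m creep '[{"x":0.0025,"y":-0.0008,"z":0.03,"roll":0},{"x":0.0025,"y":-0.0008,"z":0.06,"roll":0},{"x":0.0025,"y":-0.0008,"z":0.08,"roll":0},{"x":0.0025,"y":-0.0008,"z":0.08,"roll":0},{"x":0.0025,"y":-0.0008,"z":0.08,"roll":0}]'; python3 -m creep '[{"x":0,"y":0,"z":0.006,"roll":0},{"x":0,"y":0,"z":0.012,"roll":0},{"x":0,"y":0,"z":0.012,"roll":0}]';python3 go.py 489.2 2.4 47.5 188.4
```

```text
clock: 22.27
ee_pos: [487.9, 1.6, 67.1]
tcp_rot: [0.0, -0.073, 0.997, -0.0]
contact_force: [0.8, 0.6, -1.3]
width: 11.5
clock: 22.52
ee_pos: [487.8, 1.6, 60.5]
tcp_rot: [0.0, -0.073, 0.997, -0.0]
contact_force: [0.2, -0.1, -2.2]
width: 11.7
([-0.003, 0.0011, 0.026], 0.0, [487.8, 1.6, 60.5], -171.59)
```

```bash
python3 -m creep '[{"x":-0.002,"y":0.001,"z":0.004,"roll":0},{"x":-0.002,"y":0.001,"z":0.008,"roll":0},{"x":-0.002,"y":0.001,"z":0.008,"roll":0}]'; python3 -m creep '[{"x":0,"y":0,"z":0.004,"roll":0},{"x":0,"y":0,"z":0.008,"roll":0},{"x":0,"y":0,"z":0.008,"roll":0}]'
```

```text
clock: 22.77
ee_pos: [488.4, 2.1, 56.1]
tcp_rot: [-0.0, -0.073, 0.997, -0.0]
contact_force: [-0.5, -0.1, -2.0]
width: 11.8
clock: 23.02
ee_pos: [488.2, 2.2, 51.9]
tcp_rot: [-0.0, -0.073, 0.997, 0.0]
contact_force: [-0.0, 0.2, -2.2]
width: 11.6
```

```bash
python3 -m creep '[{"x":0,"y":0,"z":0.004,"roll":0},{"x":0,"y":0,"z":0.008,"roll":0},{"x":0,"y":0,"z":0.008,"roll":0}]'; python3 -m creep '[{"x":0,"y":0,"z":0.002,"roll":0},{"x":0,"y":0,"z":0.003,"roll":0},{"x":0,"y":0,"z":0.003,"roll":0}]'
```

```text
clock: 23.27
ee_pos: [488.2, 2.3, 48.0]
tcp_rot: [-0.0, -0.073, 0.997, 0.0]
contact_force: [-0.1, -0.2, -2.3]
width: 11.5
clock: 23.52
ee_pos: [488.5, 2.3, 46.9]
tcp_rot: [-0.0, -0.073, 0.997, 0.0]
contact_force: [0.3, 0.1, -2.0]
width: 12.0
```

```bash
python3 -m creep '[{"x":0,"y":0,"z":0,"roll":0},{"x":0,"y":0,"z":0,"roll":0},{"x":0,"y":0,"z":0,"roll":0},{"x":0,"y":0,"z":0,"roll":0}]' 0.7; python3 -m creep '[{"x":0,"y":0,"z":-0.04,"roll":0},{"x":0,"y":0,"z":-0.09,"roll":0},{"x":0,"y":0,"z":-0.15,"roll":0},{"x":0,"y":0,"z":-0.22,"roll":0},{"x":-0.1,"y":-0.02,"z":-0.28,"roll":0},{"x":-0.2,"y":-0.04,"z":-0.31,"roll":0},{"x":-0.2,"y":-0.04,"z":-0.31,"roll":0},{"x":-0.2,"y":-0.04,"z":-0.31,"roll":0},{"x":-0.2,"y":-0.04,"z":-0.31,"roll":0}]' 0.7; python3 snap.py wT6; python3 - <<'E'
import pickle
from h import *
L=[]
for n,u in(("wT2",(629,158)),("wT3",(778,139)),("wT4",(636,25))):
    o,im=pickle.load(open(n+".pkl","rb"));L.append((cam(im,o),np.array(u)*.64))
print(tri(L),[atz(c,u,116).round(1) for c,u in L])
E
```

```text
clock: 23.85
ee_pos: [488.9, 2.2, 47.4]
tcp_rot: [0.001, -0.073, 0.997, -0.0]
contact_force: [0.0, -0.3, 0.6]
width: 27.9
clock: 24.6
ee_pos: [591.3, -3.0, 201.8]
tcp_rot: [-0.0, -0.073, 0.997, 0.0]
contact_force: [0.2, 0.1, -0.9]
width: 28.1
24.6 [591.3  -3.  201.8] [-0.    -0.073  0.997  0.   ] [-0.1   0.18  1.27 -0.    1.69 -1.82]
(array([ 650.81904399, -111.73660822,  116.041047  ]), [0.1, 0.2, 0.2]) [array([ 650.8, -111.9,  116. ]), array([ 650.6, -111.6,  116. ]), array([ 651. , -111.8,  116. ])]
```

View pics/wT6.png

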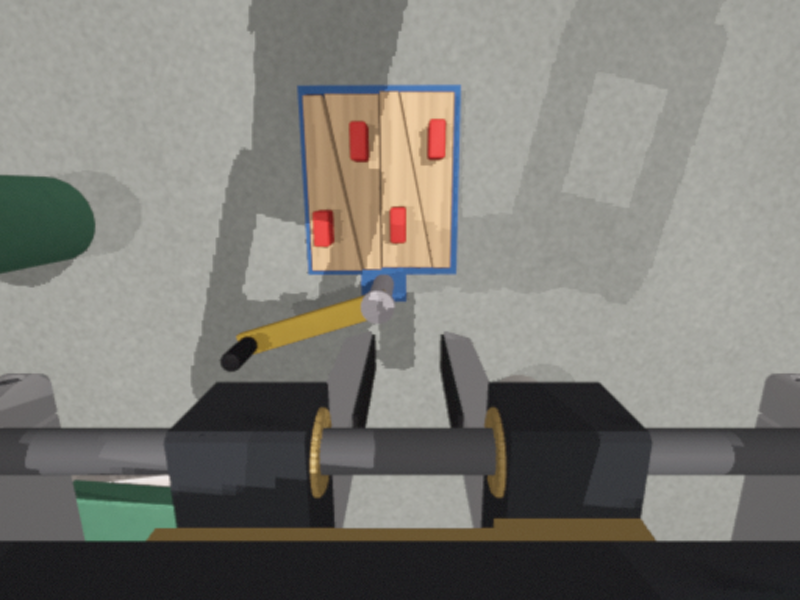

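```bash
python3 go.py 650.8 -111.7 150 188.4; python3 go.py 650.8 -111.7 90 188.4
```

```text
([-0.0884, -0.2331, 0.1025], 0.0, [590.1, -2.9, 201.4], -171.6)
([-0.0886, -0.2332, 0.2225], 0.0, [590.1, -2.9, 201.4], -171.6)
```

```bash
python3 -m creep '[{"x":-0.0885,"y":-0.233,"z":0.05,"roll":0},{"x":-0.0885,"y":-0.233,"z":0.08,"roll":0},{"x":-0.0885,"y":-0.233,"z":0.1,"roll":0},{"x":-0.0885,"y":-0.233,"z":0.1,"roll":0},{"x":-0.0885,"y":-0.233,"z":0.1,"roll":0},{"x":-0.0885,"y":-0.233,"z":0.1,"roll":0}]' 0.6; python3 go.py 650.8 -111.7 90 188.4
```

```text
clock: 25.15
ee_pos: [649.8, -111.1, 151.3]
tcp_rot: [-0.001, -0.073, 0.997, 0.001]
contact_force: [-0.2, 0.3, -0.0]
width: 37.7
([-0.0022, -0.0017, 0.1226], -0.0003, [649.8, -111.1, 151.3], -171.64)
```

Descend over the pin, close on it, and compute the arc rows.

```bash
python3 -m creep '[{"x":-0.002,"y":0,"z":0.04,"roll":0},{"x":-0.002,"y":0,"z":0.08,"roll":0},{"x":-0.002,"y":0,"z":0.11,"roll":0},{"x":-0.002,"y":0,"z":0.122,"roll":0},{"x":-0.002,"y":0,"z":0.122,"roll":0}]'; python3 -m creep '[{"x":0,"y":0,"z":0,"roll":0},{"x":0,"y":0,"z":0,"roll":0},{"x":0,"y":0,"z":0,"roll":0},{"x":0,"y":0,"z":0,"roll":0},{"x":0,"y":0,"z":0,"roll":0},{"x":0,"y":0,"z":0,"roll":0}]' 1; python3 - <<'E'
from h import *
o=manip.get_obs();q=o["tcp_rot"];M=R.from_quat(np.r_[q[1:],q[0]]).as_matrix();e=o["ee_pos"]
H=np.array([608.3,-22.0]);t0=np.arctan2(*(H-e[:2])[::-1])  # world angle of pin->hinge dir
print(e.round(1),"r",np.linalg.norm(e[:2]-H).round(1),"keeper",t0-np.radians(8.4))
for th in np.linspace(t0,np.radians(8.4),25)[1:]:
    p=H-100*np.array([np.cos(th),np.sin(th)]);d=M.T@np.r_[p-e[:2],0]/500;print(round(th-np.radians(8.4),2),d[:2].round(3))
E
```

```text
clock: 25.57
ee_pos: [650.9, -109.6, 90.7]
tcp_rot: [-0.001, -0.074, 0.997, 0.001]
contact_force: [0.6, 0.7, 0.5]
width: 37.5
clock: 26.07
ee_pos: [653.1, -112.3, 92.7]
tcp_rot: [0.001, -0.073, 0.997, -0.001]
contact_force: [-0.1, -0.9, 3.7]
width: 13.4
[ 653.1 -112.3   92.7] r 100.8 keeper 1.8851109174192746
1.81 [ 0.016 -0.003]
1.73 [ 0.031 -0.006]
1.65 [ 0.047 -0.008]
1.57 [ 0.062 -0.008]
1.49 [ 0.078 -0.008]
1.41 [ 0.094 -0.006]
1.34 [ 0.109 -0.003]
1.26 [0.124 0.001]
1.18 [0.139 0.007]
1.1 [0.153 0.013]
1.02 [0.167 0.021]
0.94 [0.18 0.03]
0.86 [0.192 0.04 ]
0.79 [0.204 0.05 ]
0.71 [0.214 0.062]
0.63 [0.224 0.074]
0.55 [0.233 0.087]
0.47 [0.241 0.101]
0.39 [0.247 0.115]
0.31 [0.253 0.13 ]
0.24 [0.257 0.145]
0.16 [0.26 0.16]
0.08 [0.262 0.176]
0.0 [0.262 0.192]
```

```bash
python3 -m creep '[{"x":0.016,"y":-0.003,"z":0,"roll":0},{"x":0.031,"y":-0.006,"z":0,"roll":0},{"x":0.047,"y":-0.008,"z":0,"roll":0},{"x":0.062,"y":-0.008,"z":0,"roll":0},{"x":0.078,"y":-0.008,"z":0,"roll":0},{"x":0.094,"y":-0.006,"z":0,"roll":0},{"x":0.109,"y":-0.003,"z":0,"roll":0},{"x":0.124,"y":0.001,"z":0,"roll":0},{"x":0.139,"y":0.007,"z":0,"roll":0},{"x":0.153,"y":0.013,"z":0,"roll":0},{"x":0.167,"y":0.021,"z":0,"roll":0},{"x":0.18,"y":0.03,"z":0,"roll":0}]'; cat > arc.py <<'E'
from h import *
o=manip.get_obs();q=o["tcp_rot"];M=R.from_quat(np.r_[q[1:],q[0]]).as_matrix();e=o["ee_pos"]
H=np.array([608.3,-22.0]);t0=np.arctan2(*(H-e[:2])[::-1])
print(e.round(1),"r",np.linalg.norm(e[:2]-H).round(1),"keeper",t0-np.radians(8.4))
for th in np.linspace(t0,np.radians(8.4),13)[1:]:
    p=H-100*np.array([np.cos(th),np.sin(th)]);d=M.T@np.r_[p-e[:2],0]/500;print(round(th-np.radians(8.4),2),d[:2].round(3))
E
python3 arc.py
```

```text
clock: 27.07
ee_pos: [560.1, -112.7, 92.5]
tcp_rot: [0.001, -0.072, 0.997, -0.003]
contact_force: [1.6, -6.8, 5.9]
width: 13.0
[ 560.1 -112.7   92.5] r 102.7 keeper 0.9359702581232585
0.86 [0.009 0.014]
0.78 [0.02  0.025]
0.7 [0.031 0.036]
0.62 [0.041 0.049]
0.55 [0.049 0.062]
0.47 [0.057 0.075]
0.39 [0.063 0.089]
0.31 [0.069 0.104]
0.23 [0.073 0.119]
0.16 [0.076 0.134]
0.08 [0.078 0.15 ]
0.0 [0.078 0.165]
```

```bash
python3 -m creep '[{"x":0.01,"y":0.013,"z":0,"roll":0},{"x":0.021,"y":0.024,"z":0,"roll":0},{"x":0.032,"y":0.036,"z":0,"roll":0},{"x":0.041,"y":0.049,"z":0,"roll":0},{"x":0.049,"y":0.062,"z":0,"roll":0},{"x":0.057,"y":0.075,"z":0,"roll":0},{"x":0.063,"y":0.089,"z":0,"roll":0},{"x":0.069,"y":0.104,"z":0,"roll":0},{"x":0.073,"y":0.119,"z":0,"roll":0},{"x":0.076,"y":0.134,"z":0,"roll":0},{"x":0.078,"y":0.15,"z":0,"roll":0},{"x":0.078,"y":0.165,"z":0,"roll":0}]'; python3 -m creep '[{"x":0,"y":0,"z":0,"roll":0},{"x":0,"y":0,"z":0,"roll":0}]'; python3 arc.py | head -1
```

```text
clock: 28.07
ee_pos: [507.7, -35.1, 92.2]
tcp_rot: [-0.002, -0.072, 0.997, -0.001]
contact_force: [-4.4, -3.7, 8.6]
width: 13.3
clock: 28.23
ee_pos: [507.8, -33.8, 92.1]
tcp_rot: [-0.002, -0.073, 0.997, 0.0]
contact_force: [-3.9, -0.9, 9.7]
width: 13.4
[507.8 -33.8  92.1] r 101.2 keeper -0.029619020874528862
```

```bash
python3 -m creep '[{"x":0,"y":0.001,"z":0,"roll":0},{"x":0,"y":0.001,"z":0,"roll":0},{"x":0,"y":0.001,"z":0,"roll":0},{"x":0,"y":0.001,"z":0,"roll":0},{"x":0,"y":0.001,"z":0,"roll":0}]' 0.6; python3 -m creep '[{"x":0,"y":0,"z":-0.03,"roll":0},{"x":0,"y":0,"z":-0.08,"roll":0},{"x":0,"y":0,"z":-0.14,"roll":0},{"x":0,"y":0,"z":-0.22,"roll":0},{"x":-0.08,"y":0,"z":-0.25,"roll":0},{"x":-0.16,"y":0,"z":-0.25,"roll":0},{"x":-0.19,"y":0,"z":-0.25,"roll":0},{"x":-0.19,"y":0,"z":-0.25,"roll":0},{"x":-0.19,"y":0,"z":-0.25,"roll":0},{"x":-0.19,"y":0,"z":-0.25,"roll":0}]'; python3 snap.py wT7
```

```text
clock: 28.65
ee_pos: [509.3, -33.3, 90.0]
tcp_rot: [-0.001, -0.073, 0.997, 0.0]
contact_force: [-0.5, 0.1, 0.4]
width: 37.0
clock: 29.48
ee_pos: [603.1, -19.6, 215.3]
tcp_rot: [-0.001, -0.073, 0.997, 0.0]
contact_force: [0.5, -0.7, -0.2]
width: 38.0
29.4833 [603.1 -19.6 215.3] [-0.001 -0.073  0.997  0.   ] [-0.13  0.21  1.22 -0.    1.72 -1.84]
```

View pics/wT7.png

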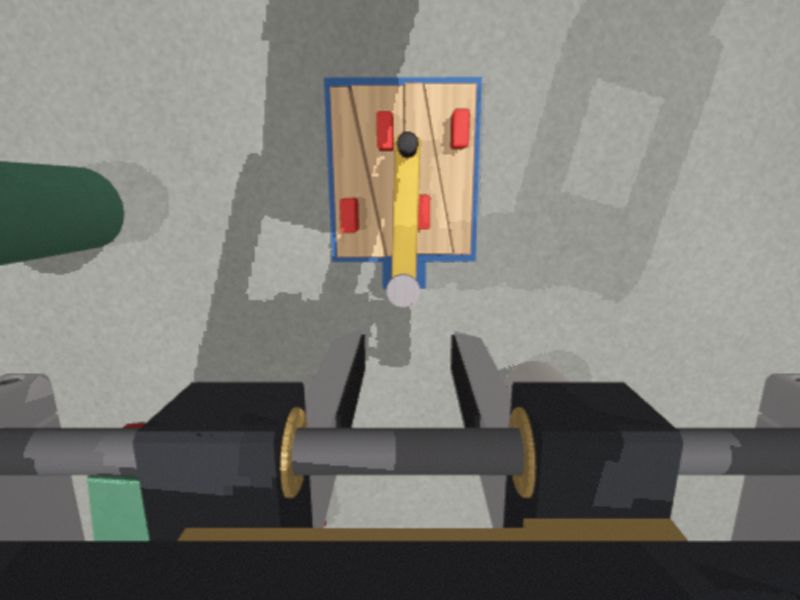

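```bash
python3 - <<'E'
import pickle
from h import *
o,im=pickle.load(open("wT7.pkl","rb"));c=cam(im,o);f=.64
a=np.radians(8.4);Rt=np.array([[np.cos(a),np.sin(a)],[-np.sin(a),np.cos(a)]])
T=lambda u,z:(Rt@(atz(c,np.array(u)*f,z)[:2]-np.array([523.6,-35.2])))
p,h=T((408,142),116),T((403,291),82);print("keeper",np.arctan2(h[1]-p[1],h[0]-p[0]),p,h)
for n,u in(("w0 red",(349,214)),("s1",(384,130)),("s2",(426,211)),("s3",(461,127))):print(n,T(u,65).round(1))
print(np.abs(manip.get_obs()["dq"]).max())
print(manip.hand_in())
E
```

```text
keeper -0.035782681611220744 [-14.55767525   4.63572   ] [86.58274618  1.01509909]
w0 red [ 31.3 -39.4]
s1 [-27.8 -12.4]
s2 [29.1 18.2]
s3 [-29.8  42.6]
0.014225228872637078
the job is handed in; nothing more can be done
None
```

I handed the job in after about 29.5 s of robot time. All four wedges are in the tray and the keeper arm points down its middle. The hand-in reports no verdict.

**Packing:** I laid the three loose wedges alternately head to tail beside the first one, grips up. I then took the keeper by its pin and swung it from about 1.87 rad to the middle.

**Last checks:** These are from the final wrist picture, with the gripper clear.
- **Wedges:** All four look flat, side by side and inside the walls. Their mid-points come out within about 2.5 mm of x = 0 (limit 6 mm), spread across the tray in the intended order.
- **Keeper:** It measures about -0.03 rad (limit ±0.14). The picture shows it as -0.036 and the gripper position as -0.030.
- **Cup and flask:** I never touched them and they were clear of every path. I did not re-measure their positions at the end.

**What went wrong or disagreed:**
- **Second wedge placed:** It caught the tray's end wall at about 29 N on the first try and tilted in the grip. I lifted it, moved it back about 3 mm and lowered it again, and it levelled out.
- **Same wedge, position across the tray:** The last reading gave 18.2 mm, against about 14 mm earlier. The keeper arm partly hides its grip in that picture, so I trust the earlier value.

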